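# Unlock the equipment box and hold the key turned

### The job

Swing the box's carry handle, which lies over the lock, all the way over to the back until it clicks into its end detent. Then take the square-headed key from the stand, push it fully home in the lock past the sticky pins (wiggle it if it binds), and only then turn it clockwise a quarter turn to the stop against the return spring. Finish still gripping the key and holding it turned, so that I can lift the lid; leave the round-headed key and the small things on the desk where they are.

Things in the scene. Friction and masses are not known exactly. Their poses are not given: they have to be found in the camera images.
- case_handle (a joint): Carry handle of the grey steel box (fixed, 220 deep x 260 wide x 100 mm high): angle, 0 = folded forward over the lock, level; grows as it swings up and over to the back, stop at 2.9. It stays where it is left (1 to 1.5 N at the grip moves it). From 2.3 a sprung ball resists (3 N at the grip, most near 2.4); past 2.65 it snaps on, and past 2.75 it is seated.
- handle_hinge (a point): Point of the handle's hinge line midway between its brackets, 28 mm above the lid. Box axes: x from its front (robot's side) to its back, y along the hinge line, z up. At handle angle q the grip's centre lies at x = -75 cos q, z = +75 sin q mm. Brackets at y = +-70 mm, up to 35 mm above the lid.
- handle_grip (a point): Centre of the handle's grip, a black bar 13 mm in diameter and 100 mm long, along the hinge line (this frame's y). The two side arms are 8 mm rods at y = +-62 mm. Folded forward, its centre is 28 mm above the lid, straight over the lock.
- keyway (a point): Centre of the keyhole's mouth in the brass plug in the lid, 75 mm in front of the hinge line; turns with the plug. z up, x along the slot, y across. Slot 14 x 7, 34 mm deep; mouth 2 mm above the lid in a steel ring (40 outside, 29 mm inside) 3 mm higher. Two sticky pins at the slot's +x end, 12 and 20 mm down: the key's tip pushes them aside, about 7 N. The key fits either way round.
- lock_plug (a joint): Angle of the plug: 0 at rest, growing clockwise seen from above, stop at 1.45 (the quarter turn). A spring turns it back when let go; turning takes 0.03 N m at first, 0.09 N m at the stop. The key has about 0.3 rad of play in slot and hand, so the hand turns that much further.
- square_key: The key to use, 40 g. Origin at the blade's tip, z up to the head, x along the width, y through the thickness. Steel blade 12 x 4 mm, z = 0 to 30, tip tapered to 5 x 2.4; collar 22 x 11, z = 30 to 36; head a flat black rectangle 32 wide, 10 thick, z = 36 to 74. Stands upright, head up, in a slot of the stand. Fully home in the lock its collar rests on the plug, the tip 30 mm below the keyway's mouth.
- round_key: The other key, to be left alone: same blade and collar, head a round black disc of 40 mm diameter, 10 mm thick. Same axes. It stands in the stand's other slot.
- key_stand: Fixed wooden block, 60 x 140 x 36 mm (x, y, z), origin at the centre of its underside; two slots 74 mm apart along its y, each 14 mm long (along y), 6 wide, 33 deep. Which key stands in which slot varies. A key's tip stands 30 mm below the block's top: lift it over 35 mm to clear.
- film_can: Bystander: upright film canister, 34 mm diameter, 50 mm high, behind the stand. Origin under its centre.
- eraser: Bystander: eraser 23 x 52 x 13 mm in front of the stand. Origin under its centre.
- battery: Bystander: camera battery 56 x 38 x 21 mm to the right of the box. Origin under its centre.
Not all that is in view belongs to the job. What is shaped like the square_key but pink or yellow is not meant.

How it is judged:
By the outcome, as a careful person would: the job done as asked, in the order asked, and still so for the second after the job is handed in, while the arm keeps its last pose, push and grip.
It also fails if it takes over 72 s, if anything falls off the work surface, if the arm or the gripper's body presses on something with over 40 N, if the wrist force passes 120 N, or if a joint passes its speed limit or range.

### The arm

A 6-joint arm with a two-finger parallel gripper is mounted at the origin on a cart in front of the work surface, level with it; the furniture and walls round the work are solid. World frame = base frame: x ahead of the robot, y to its left, z up, the work surface at z = 0. Lengths are in m, angles in rad, forces in N, time in s.
With the tool pointing down it reaches from about 0.375 to 0.925 m from the base axis. Payload 5.7 kg.
Tool frame: the origin (TCP) lies at the very end of the fingers, on their centre line; the grasp point (between the pads) lies 19 mm behind it; z points along the fingers, y is the line along which they close (so a half turn about z gives the same grasp; the last joint's range is limited). The gripper opens to 88 mm and grips with 3 to 60 N. Pads are 20 mm wide; open, the fingers measure 115 mm over their backs; the gripper's body (75 mm by 178 mm) begins 61 mm behind the grasp point.
Start: joints at [-1.244, 0.359, 1.51, -0, 1.272, -0.115], TCP at [0.257, -0.542, 0.187] pointing down, gripper open.
Joint ranges: [-2.97, 2.97], [-1.01, 2.36], [0.21, 2.38], [-0.96, 4.11], [0.2, 2.71], [-2.98, 2.98]. Speed limits (rad/s): [2.39, 2.39, 3.14, 3.14, 3.14, 3.14].

### API

Orientations are given as a 3x3 rotation matrix whose columns are the frame's x, y, z axes.
In Python, from workcell import * gives the robot as it stands.
- The arm moves only by the tool servo_tool, never from a script. Its argument "targets" is one flat list of numbers, 7 for each row, row after row: the shift along the tool's x, y, z in mm, then the turn, a rotation vector about the tool's x, y, z in degrees, then the finger opening in mm, from 0 to 87.8. A call has 1 to 10 rows; each row shifts and turns the commanded pose from where the row before left it, along the tool's axes as they then stand; what a row does not reach is not made up. A row lasts 1/10 s, in which the tool goes at most 50 mm and 8.59 degrees, less where a joint would pass 70% of its speed; a pose out of reach is approached as far as the arm can. A call is refused whole if a number of a shift passes 50 or a number of a turn 8.59, either way. A call with a gripper value outside its range is refused whole. The fingers move at their own pace and stop on an object; the grip force is fixed at half the most. Time passes only in rows, so rows that do not move let the fingers close. It gives the time, the measured TCP pose, the force, the opening and the grip force at its end, in the units of the state.
- get_state(): the state, without advancing time (a new reading comes with each control period).
- snapshot(name): name is "scene" or "top" or "wrist"; returns a dict with "img" (420x560x3 uint8, blue, green, red), "z_map" (420x560 float32, m along the optical axis (not along the pixel's ray), 0 where there is no reading), "fx", "fy", "cx", "cy" (pixels), "T" (4x4, takes a point from camera to world coordinates). Camera axes: x right, y down, z forward; pixel columns grow to the right and rows downward; lengths in m; the calibration is good to about 2 mm. A picture is of the moment at which its call begins.
- hand_in(): hands the job in; it is judged then, once.
Trained networks look in a picture, given as the dict that the camera call returned (one of the last four; its "shot" number tells which), for a name from the list of things; names that differ only in an ending like _2 or _b are one class to them, and where a whole thing is asked for, a point or a joint stands for the part that bears it (a point fixed in the world has none). Each returns a list of dicts, best first, with "p" (0 to 1); they miss things now and then, are a little off and sometimes report something else, mostly with a low value. They report only what shows in the picture. A call takes as long as a camera call. They do not tell look-alikes from the thing itself.
- search_frame(picture, thing): "rect" ([left, top, right, bottom] in pixels, round what is visible of it).
- cut_out(picture, thing): "mask" (420x560 bool, what is visible of it) and "rect" ([left, top, right, bottom] in pixels, round what is visible of it).
- tip_of(picture, thing): "centre" ([row, column] in pixels: a listed point, or the origin of a listed thing).
The state is a dict: "clock": time; "joint_positions": joint angles; "joint_velocities": joint speeds; "tau": joint torques, N m; "tool_pos": TCP position; "eef_rot": TCP orientation; "force": force on the tool from outside, world axes, zero at the start; "torque": the same for the moment, N m; "opening": finger opening in m; "grasp_force": force on a finger pad.
Only numpy, scipy, OpenCV 4.12 (cv2) and the standard library are available. Lean on these libraries where they do the work, as an engineer would, in place of code of your own. Each camera call takes 0.05 s, during which the arm holds its last target. There are 200 camera calls.

## Working session

There is one attempt and no reset: what is moved stays moved. The work goes in short steps, Python scripts to look and compute and a tool call to move; the robot and the scene stay as the last step left them, time stands still between calls to the robot, and variables do not carry over. Pictures are saved under pics/ and viewed, at most 13 in all, crops included, and the job is handed in when it is done.

Besides the shell and the picture viewer there is one more tool, called after "Call:" as a command line: name --argument value ..., lists and objects as JSON in quotes. servo_tool: Moves the arm, as the interface text tells. Its arguments: {"type":"object","properties":{"targets":{"type":"array"}},"required":["targets"]}

```bash
mkdir -p pics
cat > h.py <<'E'
from workcell import *
import numpy as np, cv2
def w(p,r,c,z=None):
    r0,c0=int(round(r)),int(round(c))
    if z is None:
        a=p["z_map"][max(r0-1,0):r0+2,max(c0-1,0):c0+2]; a=a[a>0]; z=np.median(a) if a.size else np.nan
    q=np.array([(c-p["cx"])/p["fx"]*z,(r-p["cy"])/p["fy"]*z,z,1]); return (p["T"]@q)[:3]
def cloud(p,m):
    r,c=np.nonzero(m&(p["z_map"]>0)); z=p["z_map"][r,c]
    return (p["T"]@np.stack([(c-p["cx"])/p["fx"]*z,(r-p["cy"])/p["fy"]*z,z,np.ones_like(z)]))[:3].T
E
python3 - <<'E'
from h import *
np.set_printoptions(precision=4,suppress=True)
A=[snapshot("scene"),snapshot("top")]
cv2.imwrite("pics/s.png",A[0]["img"]);cv2.imwrite("pics/t.png",A[1]["img"])
for n,p in zip("st",A):
    for t in ["handle_grip","handle_hinge","keyway","square_key","round_key","key_stand"]:
        for d in tip_of(p,t)[:4]: print(n,t,round(d["p"],2),np.array(d["centre"]),w(p,*d["centre"]))
s=get_state();print(s["tool_pos"],s["eef_rot"],s["opening"])
E
```

```text
s handle_grip 0.55 [192.3 313.8] [ 0.4824 -0.1424  0.1462]
s handle_hinge 0.97 [191.6 289.6] [ 0.5754 -0.1694  0.1016]
s keyway 0.59 [204.4 310.9] [ 0.4937 -0.1514  0.1002]
s square_key 0.63 [298.1 230.2] [0.5017 0.1763 0.0002]
s square_key 0.61 [311.7 258.7] [0.421  0.1715 0.0004]
s square_key 0.51 [332.5 186.7] [0.4812 0.3378 0.035 ]
s round_key 0.47 [323.6 220.2] [0.4452 0.2744 0.0314]
s key_stand 0.82 [330.5 203.4] [0.4575 0.3129 0.0351]
t handle_grip 0.55 [228.1 325.2] [ 0.4915 -0.1541  0.1487]
t handle_hinge 0.81 [200.3 313.2] [ 0.5658 -0.1296  0.1   ]
t square_key 0.5 [222.8 200.2] [0.5158 0.1574 0.0624]
t square_key 0.43 [230.8 141.3] [0.4988 0.316  0.0361]
t square_key 0.38 [259.8 201.6] [ 0.4238  0.164  -0.0023]
t round_key 0.74 [270.9 145. ] [0.3951 0.31   0.0125]
t round_key 0.47 [240.9 164.7] [0.4693 0.2444 0.0728]
t key_stand 0.77 [237.3 153.9] [0.4813 0.2814 0.04  ]
[ 0.2565 -0.5424  0.1869] [[ 0.904   0.4276 -0.0001]
 [ 0.4276 -0.904   0.0001]
 [-0.     -0.0001 -1.    ]] 0.08772390482085089
```

View pics/s.png

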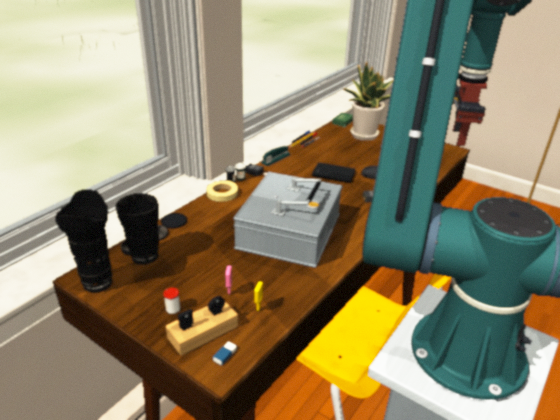

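View pics/t.png

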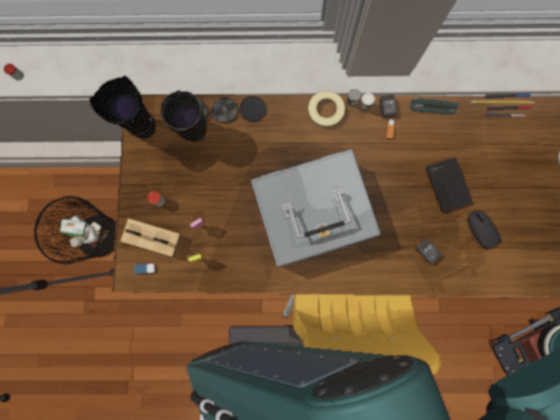

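The scene view shows the grey box at about (290,215) with the handle folded forward over the brass lock. The stand at (203,325) holds two black keys, at (186,318) and (217,303). The pink (229,278) and yellow (258,293) key shapes are decoys. Next: box and stand geometry, plus an enlarged crop of the stand.

Run:
```python
from h import *
np.set_printoptions(precision=4,suppress=True)
p=snapshot("top"); s=snapshot("scene")
full=np.ones(p["z_map"].shape,bool)
def rect(P,n):
    r=cv2.minAreaRect((P[:,:2]*1000).astype(np.float32)); print(n,len(P),r)
P=cloud(p,full)
bx=(abs(P[:,0]-.55)<.2)&(abs(P[:,1]+.13)<.22)
rect(P[bx&(abs(P[:,2]-.1)<.008)],"lid")
g=P[bx&(P[:,2]>.12)&(P[:,2]<.16)]; rect(g,"handle pts"); 
gray=p["img"].max(2)<60
G=cloud(p,gray); G=G[(abs(G[:,0]-.5)<.06)&(abs(G[:,1]+.15)<.1)&(G[:,2]>.11)]; rect(G,"grip"); print(G.mean(0))
st=(abs(P[:,0]-.48)<.1)&(abs(P[:,1]-.28)<.12)
rect(P[st&(abs(P[:,2]-.036)<.009)],"stand")
for n,q in (("t",p),("s",s)):
    Q=cloud(q,q["img"].max(2)<75); Q=Q[(abs(Q[:,0]-.48)<.1)&(abs(Q[:,1]-.28)<.12)&(Q[:,2]>.05)&(Q[:,2]<.1)]
    for sg in (0,1):
        K=Q[(Q[:,1]>.28)==sg]; print(n,len(K))
        if len(K)>3: print(K.mean(0),K.min(0),K.max(0)); rect(K,"key")
a=cv2.resize(s["img"][285:355,155:255],None,fx=5,fy=5,interpolation=cv2.INTER_CUBIC)
b=cv2.resize(p["img"][210:270,110:190],None,fx=5,fy=4.1,interpolation=cv2.INTER_CUBIC)[:240]
b=cv2.copyMakeBorder(b,0,0,0,500-b.shape[1],cv2.BORDER_CONSTANT)
cv2.imwrite("pics/keys.png",np.vstack([a,b]))
```

```text
lid 9093 ((549.9488525390625, -134.25039672851562), (226.57073974609375, 266.1878662109375), 16.817415237426758)
handle pts 514 ((526.087890625, -139.6669921875), (90.97211456298828, 145.05905151367188), 14.747802734375)
grip 75 ((490.58135986328125, -151.22802734375), (5.829630374908447, 89.96903228759766), 17.42331886291504)
[ 0.4903 -0.1503  0.1474]
stand 1139 ((504.7571105957031, 247.9432373046875), (214.89984130859375, 129.9909210205078), 73.15436553955078)
t 18
[0.4695 0.2509 0.0741] [0.4644 0.24   0.0671] [0.4742 0.2687 0.0801]
key 18 ((470.681884765625, 254.2740936279297), (29.50762939453125, 4.090231895446777), 70.89542388916016)
t 17
[0.4904 0.3195 0.076 ] [0.4865 0.313  0.0608] [0.4946 0.3339 0.0845]
key 17 ((490.9627380371094, 323.8163757324219), (21.165128707885742, 4.38327169418335), 76.24021911621094)
s 172
[0.4678 0.2601 0.0667] [0.4602 0.2408 0.0506] [0.4785 0.2771 0.0811]
key 172 ((468.6986389160156, 258.0899353027344), (36.925209045410156, 10.629356384277344), 71.37128448486328)
s 181
[0.4891 0.3308 0.0684] [0.483  0.3133 0.0501] [0.4977 0.3448 0.082 ]
key 181 ((489.7664794921875, 329.0600280761719), (31.541488647460938, 12.090527534484863), 78.88117218017578)
```

View pics/keys.png

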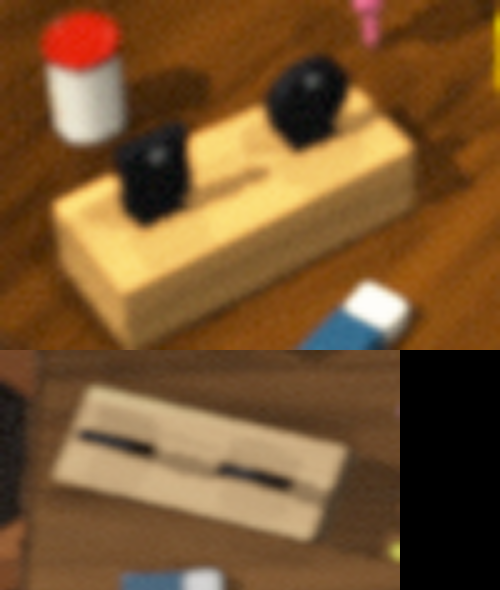

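The left key in scene (186,318), at world (0.490,0.329), has a flat rectangular head about 31 mm wide, so it is the square_key. The right one (217,303), at (0.468,0.258), is a round disc and stays. The pink and yellow ones are decoys by colour. Box yaw is about +17°, with the grip at (0.4905,-0.1505,0.128). First I move above the grip.

Call:
servo_tool --targets '[38,-25.5,0,0,0,0,60,38,-25.5,0,0,0,0,60,38,-25.5,0,0,0,0,60,38,-25.5,0,0,0,0,60,38,-25.5,0,0,0,0,60,38,-25.5,0,0,0,0,60,38,-25.5,0,0,0,0,60,38,-25.5,0,0,0,0,60,38,-25.5,0,0,0,0,60,37,-25,0,0,0,0,60]'

```text
clock: 1.8
tool_pos: [0.4912, -0.1485, 0.1872]
eef_rot: [[0.904, 0.428, 0.001], [0.428, -0.904, -0.0], [0.0, 0.0, -1.0]]
force: [-0.2, 0.2, 1.7]
opening: 0.0602
grasp_force: 0.0
```

Call:
servo_tool --targets '[0,0,0,0,0,-8.2,50,0,0,0,0,0,-8.2,50,0,0,0,0,0,-8.2,50,0,0,0,0,0,-8.2,50,0,0,0,0,0,-8.2,50,0,0,0,0,0,-8.2,50,0,0,0,0,0,-8.2,50,0,0,0,0,0,-8.2,50,0,0,0,0,0,-8.2,50,0,0,0,0,0,-8.2,50]'

```text
clock: 2.8
tool_pos: [0.4904, -0.1503, 0.1871]
eef_rot: [[-0.303, 0.953, 0.0], [0.953, 0.303, 0.0], [-0.0, 0.0, -1.0]]
force: [1.0, 0.8, 0.4]
opening: 0.0497
grasp_force: 0.0
```

Run:
```python
from h import *
np.set_printoptions(precision=4,suppress=True)
p=snapshot("wrist"); cv2.imwrite("pics/w1.png",p["img"])
s=get_state();print(s["tool_pos"],s["eef_rot"],s["joint_positions"])
for t in ["handle_grip","keyway","handle_hinge"]:
    for d in tip_of(p,t)[:2]: print(t,round(d["p"],2),d["centre"],w(p,*d["centre"]))
G=cloud(p,p["img"].max(2)<60); G=G[(abs(G[:,0]-.5)<.06)&(abs(G[:,1]+.15)<.08)&(G[:,2]>.12)&(G[:,2]<.145)]
print(len(G),G.mean(0),G.max(0),cv2.minAreaRect((G[:,:2]*1000).astype(np.float32)))
```

```text
[ 0.4903 -0.1503  0.187 ] [[-0.31    0.9507  0.    ]
 [ 0.9507  0.31   -0.    ]
 [-0.      0.     -1.    ]] [-0.4322  0.2334  1.6952 -0.      1.2129 -0.7474]
handle_grip 0.91 [227.4, 280.6] [ 0.4905 -0.1511  0.1483]
keyway 0.53 [211.9, 273.7] [ 0.483  -0.1428  0.1465]
handle_hinge 0.65 [223.4, 384.8] [ 0.5733 -0.1374  0.0989]
113 [ 0.4842 -0.1413  0.1444] [ 0.5084 -0.1065  0.145 ] ((489.788330078125, -149.9829559326172), (11.071847915649414, 93.18376159667969), 17.26292610168457)
```

View pics/w1.png

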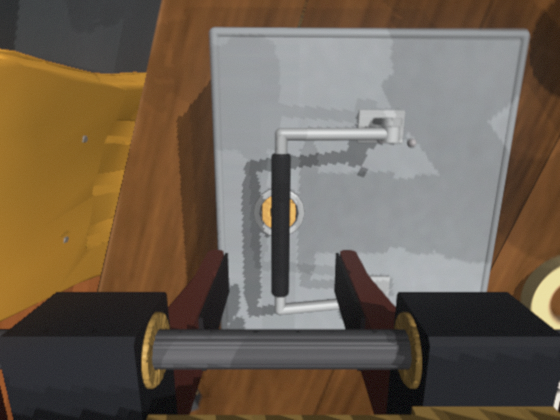

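The wrist view shows the black bar at column 281, rows 155–295, midway between the fingers, with the brass plug under it at (280,211). The bar's top is at 0.148, so the handle stands at q≈0.18. Now I descend and grip.

Call:
servo_tool --targets '[0,0,16,0,0,0,50,0,0,16,0,0,0,50,0,0,16,0,0,0,50,0,0,17,0,0,0,50,0,0,0,0,0,0,0,0,0,0,0,0,0,0,0,0,0,0,0,0,0,0,0,0,0,0,0,0,0,0,0,0,0,0,0]'

```text
clock: 3.9
tool_pos: [0.4908, -0.1505, 0.1227]
eef_rot: [[-0.297, 0.955, 0.001], [0.955, 0.297, -0.0], [-0.001, 0.001, -1.0]]
force: [-0.2, -0.2, 0.6]
opening: 0.0138
grasp_force: 0.0
```

```bash
python3 -c "
import numpy as np
q=np.r_[np.linspace(.18,2.9,31)]
x=-75*np.cos(q);z=75*np.sin(q)
print([(round(b,2),round(a,1),round(c,1)) for a,b,c in zip(np.diff(x),q[1:],-np.diff(z))])"
```

```text
[(np.float64(0.27), np.float64(1.5), np.float64(-6.6)), (np.float64(0.36), np.float64(2.1), np.float64(-6.5)), (np.float64(0.45), np.float64(2.7), np.float64(-6.2)), (np.float64(0.54), np.float64(3.2), np.float64(-6.0)), (np.float64(0.63), np.float64(3.8), np.float64(-5.7)), (np.float64(0.72), np.float64(4.3), np.float64(-5.3)), (np.float64(0.81), np.float64(4.7), np.float64(-4.9)), (np.float64(0.91), np.float64(5.2), np.float64(-4.4)), (np.float64(1.0), np.float64(5.5), np.float64(-4.0)), (np.float64(1.09), np.float64(5.9), np.float64(-3.4)), (np.float64(1.18), np.float64(6.2), np.float64(-2.9)), (np.float64(1.27), np.float64(6.4), np.float64(-2.3)), (np.float64(1.36), np.float64(6.6), np.float64(-1.7)), (np.float64(1.45), np.float64(6.7), np.float64(-1.1)), (np.float64(1.54), np.float64(6.8), np.float64(-0.5)), (np.float64(1.63), np.float64(6.8), np.float64(0.1)), (np.float64(1.72), np.float64(6.8), np.float64(0.7)), (np.float64(1.81), np.float64(6.7), np.float64(1.3)), (np.float64(1.9), np.float64(6.5), np.float64(1.9)), (np.float64(1.99), np.float64(6.3), np.float64(2.5)), (np.float64(2.08), np.float64(6.1), np.float64(3.1)), (np.float64(2.17), np.float64(5.8), np.float64(3.6)), (np.float64(2.27), np.float64(5.4), np.float64(4.1)), (np.float64(2.36), np.float64(5.0), np.float64(4.6)), (np.float64(2.45), np.float64(4.6), np.float64(5.0)), (np.float64(2.54), np.float64(4.1), np.float64(5.4)), (np.float64(2.63), np.float64(3.6), np.float64(5.8)), (np.float64(2.72), np.float64(3.1), np.float64(6.1)), (np.float64(2.81), np.float64(2.5), np.float64(6.3)), (np.float64(2.9), np.float64(1.9), np.float64(6.5))]
```

Call:
servo_tool --targets '[0,0,0,0,0,0,0,0,0,0,0,0,0,0,0,1.5,-6.6,0,0,0,0,0,2.1,-6.5,0,0,0,0,0,2.7,-6.2,0,0,0,0,0,3.2,-6,0,0,0,0,0,3.8,-5.7,0,0,0,0,0,4.3,-5.3,0,0,0,0,0,4.7,-4.9,0,0,0,0]'

```text
clock: 4.8
tool_pos: [0.5121, -0.1435, 0.1637]
eef_rot: [[-0.298, 0.955, 0.0], [0.955, 0.298, 0.0], [-0.0, 0.0, -1.0]]
force: [-0.4, 0.2, -0.3]
opening: 0.0003
grasp_force: 0.0
```

The fingers closed on nothing, so I check where the bar is.

Run:
```python
from h import *
np.set_printoptions(precision=4,suppress=True)
for n in ("wrist","top"):
    p=snapshot(n); cv2.imwrite(f"pics/w2{n}.png",p["img"])
    for d in tip_of(p,"handle_grip")[:2]:
        print(n,round(d["p"],2),d["centre"],w(p,*d["centre"]))
        r,c=map(int,d["centre"]); print(p["z_map"][r-12:r+13:3,c-12:c+13:3])
```

```text
wrist 0.81 [238.3, 244.4] [ 0.4913 -0.1505  0.1484]
[[0.2705 0.2242 0.2234 0.2231 0.222  0.2219 0.2238 0.2277 0.2715]
 [0.2708 0.2238 0.2225 0.2226 0.224  0.2239 0.2261 0.2272 0.2714]
 [0.2731 0.2256 0.2235 0.2235 0.2232 0.2248 0.2251 0.2275 0.2732]
 [0.2698 0.2255 0.2247 0.2232 0.2224 0.2251 0.2253 0.2277 0.2734]
 [0.2711 0.2259 0.2249 0.2254 0.2243 0.2248 0.2264 0.2283 0.2729]
 [0.2706 0.2272 0.2247 0.2243 0.226  0.2255 0.2271 0.2299 0.2721]
 [0.2775 0.2277 0.2253 0.2248 0.224  0.2263 0.2272 0.2312 0.2717]
 [0.2779 0.2278 0.2273 0.2271 0.2261 0.2263 0.2261 0.2306 0.2784]
 [0.2783 0.2283 0.2267 0.2263 0.226  0.2257 0.2277 0.2302 0.2782]]
```

View pics/w2wrist.png

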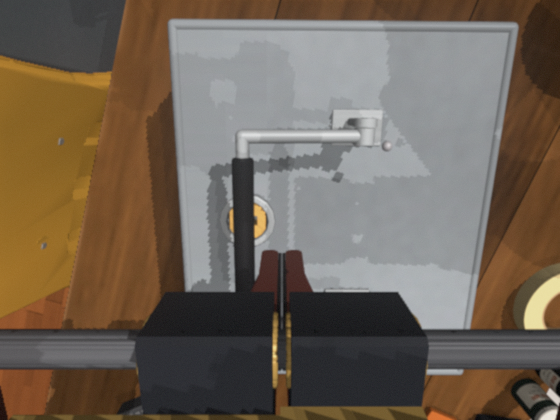

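Run:
```python
from h import *
np.set_printoptions(precision=4,suppress=True)
p=snapshot("wrist"); s=get_state()
T2=p["T"]; E2=np.eye(4);E2[:3,:3]=s["eef_rot"];E2[:3,3]=s["tool_pos"]
E1=np.eye(4);E1[:3,:3]=np.array([[-.31,.9507,0],[.9507,.31,0],[0,0,-1]]);E1[:3,3]=[.4903,-.1503,.187]
C=np.linalg.inv(E2)@T2; print(C)
T1=E1@C
def ray(T,r,c): return T[:3,3],T[:3,:3]@np.array([(c-p["cx"])/p["fx"],(r-p["cy"])/p["fy"],1])
def bounds(f,row):
    g=cv2.imread(f)[row].max(1); c=np.nonzero(g[220:310]<50)[0]+220; return c.min(),c.max()
b=np.array([-np.sin(np.radians(17.3)),np.cos(np.radians(17.3)),0])
R=[]
for f,T,rows in (("pics/w1.png",T1,(180,200,225)),("pics/w2wrist.png",T2,(180,205,230))):
    for r in rows:
        l,h=bounds(f,r); print(f,r,l,h); R.append(ray(T,r,(l+h)/2))
# plane perp to bar: o+t d ; least squares for axis point
N=[np.cross(d,b)/np.linalg.norm(np.cross(d,b)) for o,d in R]
A=np.array(N+[b]);y=np.array([n@o for n,(o,d) in zip(N,R)]+[b@np.array([.4905,-.151,0])])
x,res,_,_=np.linalg.lstsq(A,y,rcond=None);print(x,A@x-y)
print("tcp px in now:",[(q[0]/q[2]*p["fx"]+p["cx"],q[1]/q[2]*p["fy"]+p["cy"],q[2]) for q in [(np.linalg.inv(C)@[0,0,0,1])[:3],(np.linalg.inv(C)@[0,0,-.019,1])[:3]]])
print(p["z_map"][255:285:4,270:300:4])
P=cloud(p,np.ones((420,560),bool)); m=(abs(P[:,0]-.49)<.05)&(abs(P[:,1]+.15)<.08); print(np.histogram(P[m,2],bins=np.arange(.09,.17,.004)))
```

```text
[[-0.0004 -0.9642 -0.2653  0.0722]
 [ 1.     -0.0002 -0.0006  0.0008]
 [ 0.0005 -0.2653  0.9642 -0.1973]
 [ 0.      0.      0.      1.    ]]
pics/w1.png 180 273 287
pics/w1.png 200 273 288
pics/w1.png 225 272 287
pics/w2wrist.png 180 233 251
pics/w2wrist.png 205 234 251
pics/w2wrist.png 230 235 252
[ 0.4901 -0.1511  0.1435] [ 0.0002 -0.0003  0.0001 -0.      0.0001 -0.0001  0.    ]
tcp px in now: [(np.float64(280.141534959848), np.float64(245.97297038390766), np.float64(0.2094025460486741)), (np.float64(280.00494255994386), np.float64(258.74579074672386), np.float64(0.19108365159482443))]
[[0.166  0.166  0.2773 0.1697 0.1663 0.1654 0.1663 0.1658]
 [0.1615 0.1621 0.1652 0.1701 0.1612 0.1625 0.1617 0.1628]
 [0.1576 0.1576 0.16   0.1698 0.1569 0.1576 0.1561 0.157 ]
 [0.1532 0.1528 0.1561 0.1702 0.1541 0.     0.1532 0.1527]
 [0.1485 0.1487 0.1522 0.1699 0.151  0.1497 0.1491 0.1483]
 [0.1457 0.1451 0.1498 0.1712 0.1452 0.1449 0.1456 0.1453]
 [0.1416 0.1411 0.1462 0.17   0.1442 0.1424 0.142  0.1412]
 [0.1381 0.1374 0.1415 0.1692 0.1436 0.1392 0.1382 0.1393]]
(array([   30,   270, 18365,   915,     7,     0,     0,     0,     0,
          11,   320,   456,   521,  1264,  2173,     3,     0,     0,
           0,     0]), array([0.09 , 0.094, 0.098, 0.102, 0.106, 0.11 , 0.114, 0.118, 0.122,
       0.126, 0.13 , 0.134, 0.138, 0.142, 0.146, 0.15 , 0.154, 0.158,
       0.162, 0.166, 0.17 ]))
```

Run:
```python
from h import *
np.set_printoptions(precision=4,suppress=True,linewidth=150)
p=snapshot("wrist"); s=get_state()
E2=np.eye(4);E2[:3,:3]=s["eef_rot"];E2[:3,3]=s["tool_pos"];I=np.linalg.inv(E2)
for r in range(240,300,6):
    for c in (262,272,292,300):
        q=I@np.r_[w(p,r,c),1]; print(r,c,(q[:3]*1000).round(0),p["img"][r,c],end=" | ")
    print()
print(s["tool_pos"],s["force"],s["opening"],p["fx"],p["fy"],p["cx"],p["cy"])
```

```text
240 262 [-17. -14.  59.] [199 200 198] | 240 272 [-18.  -6.  63.] [147 146 142] | 240 292 [-18.   8.  63.] [166 162 158] | 240 300 [-18.  14.  63.] [149 147 144] | 
246 262 [-23. -14.  63.] [166 162 160] | 246 272 [-23.  -7.  63.] [148 146 142] | 246 292 [-23.   8.  63.] [171 166 163] | 246 300 [-23.  14.  64.] [152 149 146] | 
252 262 [ 11.  -8. -37.] [85 84 97] | 252 272 [ 11.  -4. -38.] [45 50 77] | 252 292 [ 11.   5. -38.] [46 51 77] | 252 300 [ 11.   9. -38.] [54 58 79] | 
258 262 [ 11.  -8. -45.] [45 50 76] | 258 272 [ 11.  -4. -45.] [42 48 73] | 258 292 [ 11.   5. -45.] [42 46 72] | 258 300 [ 11.   9. -46.] [45 49 75] | 
264 262 [ 12.  -8. -53.] [42 44 74] | 264 272 [ 11.  -3. -53.] [41 45 73] | 264 292 [ 11.   5. -53.] [45 47 75] | 264 300 [ 11.   8. -52.] [45 50 77] | 
270 262 [ 11.  -7. -58.] [39 44 73] | 270 272 [ 12.  -3. -59.] [42 47 72] | 270 292 [ 11.   5. -59.] [39 43 72] | 270 300 [ 11.   8. -59.] [42 47 75] | 
276 262 [ 12.  -7. -65.] [37 42 71] | 276 272 [ 11.  -3. -64.] [39 42 73] | 276 292 [ 11.   5. -64.] [37 44 72] | 276 300 [ 11.   8. -64.] [40 45 73] | 
282 262 [ 12.  -7. -70.] [38 44 72] | 282 272 [ 11.  -3. -69.] [36 43 71] | 282 292 [ 11.   5. -70.] [36 41 70] | 282 300 [ 11.   8. -69.] [36 39 70] | 
288 262 [ 11.  -6. -75.] [38 41 71] | 288 272 [ 11.  -3. -74.] [36 42 72] | 288 292 [ 11.   4. -74.] [36 41 72] | 288 300 [ 11.   7. -74.] [36 41 71] | 
294 262 [  33.   -4. -122.] [33 29 31] | 294 272 [  33.   -1. -122.] [31 27 29] | 294 292 [  33.    3. -121.] [34 32 32] | 294 300 [  33.    5. -122.] [37 36 35] | 
[ 0.5112 -0.1435  0.1628] [ 0.5972  0.5015 -0.5177] 0.000551252918085673 372.3064966432062 372.3064966432062 281.35882681314916 215.2043718335524
```

The wrist cloud shows the visible fingertips about 36 mm behind the reported TCP: tip at tool z≈-35, body at -122 instead of -80. The lid and bar heights agree between cameras. So the real finger end is about 36 mm higher than reported, which explains the miss. I correct for it from here on.

Call:
servo_tool --targets '[0,-11,0,0,0,0,50,0,-11.5,0,0,0,0,50,0,0,0,0,0,0,50,0,0,0,0,0,0,50,0,0,0,0,0,0,50,0,0,0,0,0,0,50,0,0,19,0,0,0,50,0,0,19,0,0,0,50,0,0,19,0,0,0,50,0,0,18,0,0,0,50]'

```text
clock: 6.1
tool_pos: [0.4904, -0.1502, 0.0874]
eef_rot: [[-0.298, 0.955, 0.0], [0.955, 0.298, 0.0], [-0.0, 0.0, -1.0]]
force: [0.1, 0.6, 0.3]
opening: 0.0498
grasp_force: 0.0
```

Call:
servo_tool --targets '[0,0,0,0,0,0,0,0,0,0,0,0,0,0,0,0,0,0,0,0,0,0,0,0,0,0,0,0,0,0,0,0,0,0,0,0,0,0,0,0,0,0,0,0,0,0,0,0,0,0,0,0,0,0,0,0,0,0,0,0,0,0,0,0,0,0,0,0,0,0]'

```text
clock: 7.1
tool_pos: [0.4895, -0.1508, 0.0882]
eef_rot: [[-0.298, 0.955, -0.001], [0.955, 0.298, -0.001], [-0.0, -0.001, -1.0]]
force: [-3.7, -4.4, 1.7]
opening: 0.0125
grasp_force: 30.0
```

Gripped: 12.5 mm opening at 30 N. Now I swing the handle.

Call:
servo_tool --targets '[0,1.5,-6.6,0,0,0,0,0,2.1,-6.5,0,0,0,0,0,2.7,-6.2,0,0,0,0,0,3.2,-6,0,0,0,0,0,3.8,-5.7,0,0,0,0,0,4.3,-5.3,0,0,0,0,0,4.7,-4.9,0,0,0,0,0,5.2,-4.4,0,0,0,0,0,5.5,-4,0,0,0,0,0,5.9,-3.4,0,0,0,0]'

```text
clock: 8.1
tool_pos: [0.5234, -0.1405, 0.1422]
eef_rot: [[-0.298, 0.954, -0.007], [0.955, 0.298, -0.003], [-0.001, -0.007, -1.0]]
force: [-12.5, -6.8, 14.1]
opening: 0.0121
grasp_force: 30.0
```

Call:
servo_tool --targets '[0,6.2,-2.9,0,0,0,0,0,6.4,-2.3,0,0,0,0,0,6.6,-1.7,0,0,0,0,0,6.7,-1.1,0,0,0,0,0,6.8,-0.5,0,0,0,0,0,6.8,0.1,0,0,0,0,0,6.8,0.7,0,0,0,0,0,6.7,1.3,0,0,0,0,0,6.5,1.9,0,0,0,0,0,6.3,2.5,0,0,0,0]'

```text
clock: 9.1
tool_pos: [0.5905, -0.1199, 0.1434]
eef_rot: [[-0.298, 0.955, 0.0], [0.955, 0.298, -0.001], [-0.001, -0.0, -1.0]]
force: [-1.3, -5.0, 3.2]
opening: 0.0122
grasp_force: 30.0
```

Call:
servo_tool --targets '[0,6.1,3.1,0,0,0,0,0,5.8,3.6,0,0,0,0,0,5.4,4.1,0,0,0,0,0,5,4.6,0,0,0,0,0,4.6,5,0,0,0,0,0,4.1,5.4,0,0,0,0,0,3.6,5.8,0,0,0,0,0,3.1,6.1,0,0,0,0,0,2.5,6.3,0,0,0,0,0,1.5,5,0,0,0,0]'

```text
clock: 10.1
tool_pos: [0.6297, -0.1074, 0.0939]
eef_rot: [[-0.298, 0.955, -0.001], [0.955, 0.298, -0.001], [-0.001, -0.001, -1.0]]
force: [-9.4, -5.7, 29.6]
opening: 0.0121
grasp_force: 30.0
```

Run:
```python
from h import *
np.set_printoptions(precision=4,suppress=True)
s=get_state();print(s["tool_pos"],s["force"])
d=np.array(s["tool_pos"])-[.4895,-.1508,.0882]; u=np.array([.955,.298,0])
print("du,dz",d@u,d[2]); 
x=-75*np.cos(.19)+d@u*1000; z=75*np.sin(.19)+d[2]*1000; print(x,z,np.hypot(x,z),np.arctan2(z,-x))
p=snapshot("top")
for t in tip_of(p,"handle_grip")[:1]: print(t["p"],w(p,*t["centre"]))
```

```text
[ 0.6297 -0.1074  0.0939] [-9.3986 -5.7268 29.6349]
du,dz 0.1468478425608967 0.005683859747677433
73.19752492710144 19.848276870914976 75.84083168187263 2.876799494947427
```

Angle is about 2.87 and it is pressing on the stop. I release, rise and look at the lock and handle.

Call:
servo_tool --targets '[0,0,0,0,0,0,50,0,0,0,0,0,0,50,0,0,0,0,0,0,50,0,0,0,0,0,0,50,0,0,-30,0,0,0,50,0,0,-30,0,0,0,50,0,0,-30,0,0,0,50,0,-40,0,0,0,0,50,0,-50,0,0,0,0,50,0,-50,0,0,0,0,50]'

```text
clock: 11.2
tool_pos: [0.4953, -0.1484, 0.1843]
eef_rot: [[-0.299, 0.954, 0.001], [0.954, 0.299, -0.0], [-0.0, 0.001, -1.0]]
force: [-0.6, -0.8, 0.6]
opening: 0.0504
grasp_force: 0.0
```

Run:
```python
from h import *
np.set_printoptions(precision=4,suppress=True)
p=snapshot("wrist"); s=get_state(); print(s["tool_pos"])
for t in ["handle_grip","keyway"]:
    for d in tip_of(p,t)[:2]: print(t,round(d["p"],2),d["centre"],w(p,*d["centre"]))
r,c=[int(v) for v in tip_of(p,"keyway")[0]["centre"]]
im=p["img"][max(r-30,0):r+30,c-40:c+40]
cv2.imwrite("pics/lock.png",np.vstack([cv2.resize(p["img"],(480,360)),cv2.resize(im,None,fx=6,fy=4,interpolation=cv2.INTER_CUBIC)[:,:480]]))
# slot: dark pixels within the brass disc, back-projected on z=.102
hsv=cv2.cvtColor(p["img"],cv2.COLOR_BGR2HSV); 
sub=np.zeros((420,560),bool); sub[r-14:r+15,c-14:c+15]=1
br=sub&(hsv[...,1]>110)
rr,cc=np.nonzero(br);print("brass",len(rr),rr.min(),rr.max(),cc.min(),cc.max())
cnt=cv2.convexHull(np.stack([cc,rr],1).astype(np.int32)); hull=np.zeros((420,560),np.uint8); cv2.fillConvexPoly(hull,cnt,1)
def onz(r,c,z=.102):
    o=p["T"][:3,3];d=p["T"][:3,:3]@np.array([(c-p["cx"])/p["fx"],(r-p["cy"])/p["fy"],1]);return (o+d*(z-o[2])/d[2])[:2]
B=np.array([onz(*q) for q in zip(*np.nonzero(hull))]);print("plug centre",B.mean(0),cv2.minEnclosingCircle((B*1000).astype(np.float32)))
dk=(hull>0)&(p["img"].max(2)<90)
D=np.array([onz(*q) for q in zip(*np.nonzero(dk))])
if len(D)>4:
    ww,v=np.linalg.eigh(np.cov(D.T));print("slot",len(D),D.mean(0),np.sqrt(ww)*1000,np.degrees(np.arctan2(v[1,1],v[0,1])))
```

```text
[ 0.4855 -0.1483  0.1829]
handle_grip 0.77 [233.7, 493.4] [ 0.6287 -0.1105  0.1505]
keyway 0.7 [209.3, 269.1] [ 0.4876 -0.1573  0.0771]
brass 659 197 223 255 283
plug centre [ 0.4867 -0.1522] ((486.8739013671875, -153.5603485107422), 13.118406295776367)
slot 24 [ 0.4866 -0.1527] [0.621  2.2193] -169.3221134866389
```

View pics/lock.png

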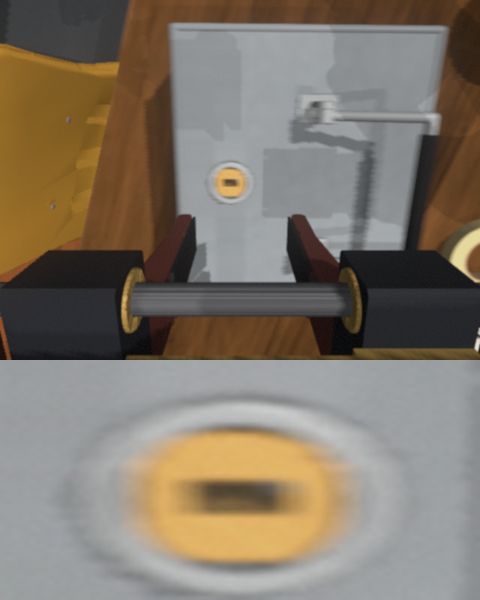

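The lock view shows a brass plug at (230,182) in the upper half, with its slot along the image's horizontal, i.e. the box's x, about 17°. The handle is folded to the back with the bar at z≈0.144 (q≈2.9), so it is seated. I take one settled measure of the plug, then go to the stand.

```bash
cat >> h.py <<'E'
def onz(p,r,c,z):
    o=p["T"][:3,3];d=p["T"][:3,:3]@np.array([(c-p["cx"])/p["fx"],(r-p["cy"])/p["fy"],1]);return (o+d*(z-o[2])/d[2])[:2]
def plug(p):
    hsv=cv2.cvtColor(p["img"],cv2.COLOR_BGR2HSV); h=hsv[...,0]; m=((h>12)&(h<28)&(hsv[...,1]>110)&(hsv[...,2]>150)).astype(np.uint8)
    P=np.zeros_like(m); r,c=np.nonzero(m)
    k=[i for i in range(len(r)) if np.hypot(*(onz(p,r[i],c[i],.102)-[.488,-.152]))<.02]
    q=cv2.convexHull(np.stack([c[k],r[k]],1).astype(np.int32)); cv2.fillConvexPoly(P,q,1)
    B=np.array([onz(p,*x,.102) for x in zip(*np.nonzero(P))])
    D=np.array([onz(p,*x,.102) for x in zip(*np.nonzero((P>0)&(p["img"].max(2)<110)))])
    e,v=np.linalg.eigh(np.cov(D.T)); return len(k),B.mean(0),D.mean(0),np.degrees(np.arctan2(v[1,1],v[0,1]))%180
E
python3 - <<'E'
from h import *
np.set_printoptions(precision=4,suppress=True)
p=snapshot("wrist"); s=get_state(); print(s["tool_pos"],plug(p))
E
```

```text
[ 0.4971 -0.1486  0.1846] (800, array([ 0.4894, -0.1531]), array([ 0.4898, -0.1524]), np.float64(9.577021065420809))
```

Call:
servo_tool --targets '[45.5,14.6,0,0,0,0,50,45.5,14.6,0,0,0,0,50,45.5,14.6,0,0,0,0,50,45.5,14.6,0,0,0,0,50,45.5,14.6,0,0,0,0,50,45.5,14.6,0,0,0,0,50,45.5,14.6,0,0,0,0,50,45.5,14.6,0,0,0,0,50,45.5,14.6,0,0,0,0,50,45.5,14.6,0,0,0,0,50]'

```text
clock: 12.45
tool_pos: [0.501, 0.3335, 0.1842]
eef_rot: [[-0.299, 0.954, 0.001], [0.954, 0.299, 0.001], [0.001, 0.001, -1.0]]
force: [1.2, -0.5, -0.3]
opening: 0.0499
grasp_force: 0.0
```

Call:
servo_tool --targets '[0,0,0,0,0,7,30,0,0,0,0,0,7,30,0,0,0,0,0,7,30,0,0,0,0,0,7,30,0,0,0,0,0,6.4,30,0,0,20,0,0,0,30,0,0,20,0,0,0,30,0,0,0,0,0,0,30,0,0,0,0,0,0,30]'

```text
clock: 13.35
tool_pos: [0.5006, 0.3305, 0.1441]
eef_rot: [[0.293, 0.956, -0.0], [0.956, -0.293, 0.0], [0.0, -0.0, -1.0]]
force: [1.6, 0.5, 0.5]
opening: 0.0301
grasp_force: 0.0
```

Run:
```python
from h import *
np.set_printoptions(precision=4,suppress=True)
p=snapshot("wrist"); s=get_state(); print(s["tool_pos"],s["eef_rot"],s["joint_positions"]); cv2.imwrite("pics/w3.png",p["img"])
for t in ["square_key","round_key"]:
    for d in tip_of(p,t)[:2]: print(t,round(d["p"],2),d["centre"],w(p,*d["centre"]))
Q=cloud(p,p["img"].max(2)<90)
for n,c in (("sq",(.490,.329)),("rd",(.468,.258))):
    K=Q[(np.hypot(Q[:,0]-c[0],Q[:,1]-c[1])<.03)&(Q[:,2]>.066)&(Q[:,2]<.09)]
    print(n,len(K),K.mean(0),K.max(0),cv2.minAreaRect((K[:,:2]*1000).astype(np.float32)))
```

```text
[0.5011 0.3306 0.1448] [[ 0.2932  0.9561  0.0009]
 [ 0.9561 -0.2932  0.0008]
 [ 0.001   0.0006 -1.    ]] [0.4679 0.3982 1.5608 0.0003 1.1815 0.7654]
square_key 0.78 [202.1, 271.8] [0.4973 0.3423 0.0789]
square_key 0.62 [355.5, 258.2] [0.5041 0.3563 0.2766]
round_key 0.7 [272.0, 272.5] [0.4746 0.2719 0.036 ]
sq 22 [0.4959 0.3423 0.0725] [0.5008 0.3439 0.0789] ((494.51727294921875, 340.9320068359375), (11.461299896240234, 5.892065525054932), 26.96611785888672)
rd 221 [0.4711 0.257  0.0763] [0.4801 0.2765 0.0809] ((471.1695251464844, 257.981689453125), (37.00270462036133, 9.664091110229492), 74.43463897705078)
```

View pics/w3.png

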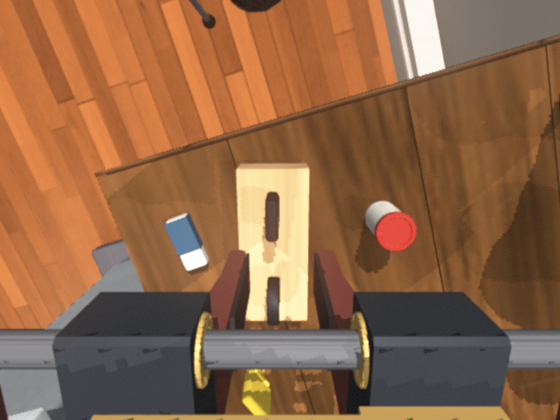

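The wrist view shows the square key at (272,216), now brownish in this light, and the round key at (273,300), with the eraser and can clear of both. I refine the square key's centre.

Run:
```python
from h import *
np.set_printoptions(precision=4,suppress=True)
p=snapshot("wrist")
for t in ["square_key"]:
    d=cut_out(p,t)[0]; print(d["p"],d["rect"])
Q=cloud(p,p["img"].max(2)<120)
K=Q[(np.hypot(Q[:,0]-.4927,Q[:,1]-.3287)<.028)&(Q[:,2]>.074)&(Q[:,2]<.09)]
print(len(K),K.mean(0),K.max(0),cv2.minAreaRect((K[:,:2]*1000).astype(np.float32)))
P=cloud(p,np.ones((420,560),bool)); S=P[(abs(P[:,2]-.036)<.004)&(np.hypot(P[:,0]-.481,P[:,1]-.293)<.085)]
print("stand",cv2.minAreaRect((S[:,:2]*1000).astype(np.float32)))
```

```text
0.94 [267.3, 197.2, 277.6, 243.7]
494 [0.4932 0.3298 0.0789] [0.501  0.3438 0.0808] ((492.7043151855469, 329.043212890625), (30.357589721679688, 9.55555534362793), 70.08199310302734)
stand ((481.71343994140625, 292.458251953125), (140.33724975585938, 60.10233688354492), 73.26263427734375)
```

Call:
servo_tool --targets '[-4,-8,0,0,0,0,30,0,0,30,0,0,0,30,0,0,30,0,0,0,30,0,0,30,0,0,0,30,0,0,25,0,0,0,30,0,0,20,0,0,0,30,0,0,0,0,0,0,30]'

```text
clock: 14.3
tool_pos: [0.4887, 0.3267, 0.007]
eef_rot: [[0.294, 0.956, -0.005], [0.956, -0.294, -0.002], [-0.004, -0.004, -1.0]]
force: [-0.3, -0.2, 0.1]
opening: 0.03
grasp_force: 0.0
```

Call:
servo_tool --targets '[0,0,0,0,0,0,0,0,0,0,0,0,0,0,0,0,0,0,0,0,0,0,0,0,0,0,0,0,0,0,0,0,0,0,0,0,0,0,0,0,0,0]'

```text
clock: 14.9
tool_pos: [0.4924, 0.3285, 0.0106]
eef_rot: [[0.294, 0.956, 0.002], [0.956, -0.294, 0.001], [0.002, 0.002, -1.0]]
force: [-1.2, -0.3, 7.7]
opening: 0.0098
grasp_force: 30.0
```

Call:
servo_tool --targets '[0,0,-10,0,0,0,0,0,0,-15,0,0,0,0,0,0,-15,0,0,0,0,0,0,-20,0,0,0,0,0,0,-30,0,0,0,0,0,0,-35,0,0,0,0,0,0,-35,0,0,0,0,0,0,0,0,0,0,0]'

```text
clock: 15.7
tool_pos: [0.4947, 0.3297, 0.1751]
eef_rot: [[0.294, 0.956, 0.009], [0.956, -0.294, 0.005], [0.007, 0.007, -1.0]]
force: [0.6, 1.0, -0.7]
opening: 0.0096
grasp_force: 30.0
```

Run:
```python
from h import *
np.set_printoptions(precision=4,suppress=True)
s=get_state();print(s["tool_pos"],s["eef_rot"],s["opening"],s["force"])
p=snapshot("wrist"); cv2.imwrite("pics/w4.png",p["img"])
R=s["eef_rot"];d=np.array([.4895,-.1525])-s["tool_pos"][:2]
print(np.array(R).T@np.r_[d,0]*1000)
```

```text
[0.4947 0.3297 0.1751] [[ 0.2937  0.9559  0.0087]
 [ 0.9559 -0.2937  0.0046]
 [ 0.0069  0.007  -1.    ]] 0.009552351921510901 [ 0.6246  0.9707 -0.6739]
[-462.4555  136.7036   -2.2511]
```

View pics/w4.png

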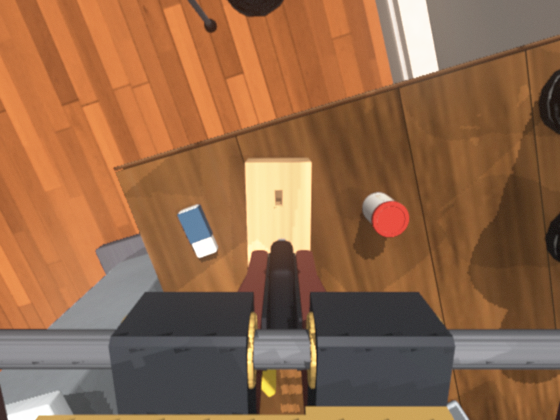

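The key is held at (282,270), its slot in the stand is empty, and the round key is undisturbed. On to the lock.

Call:
servo_tool --targets '[-46,13.6,0,0,0,0,0,-46,13.6,0,0,0,0,0,-46,13.6,0,0,0,0,0,-46,13.6,0,0,0,0,0,-46,13.6,0,0,0,0,0,-46,13.6,0,0,0,0,0,-46,13.6,0,0,0,0,0,-46,13.6,0,0,0,0,0,-46,13.6,0,0,0,0,0,-46,13.6,0,0,0,0,0]'

```text
clock: 16.75
tool_pos: [0.4847, -0.1531, 0.1681]
eef_rot: [[0.294, 0.956, -0.002], [0.956, -0.294, 0.001], [0.0, -0.002, -1.0]]
force: [0.8, -0.3, -0.8]
opening: 0.0096
grasp_force: 30.0
```

Call:
servo_tool --targets '[0,0,0,0,0,7,0,0,0,0,0,0,7,0,0,0,0,0,0,7,0,0,0,0,0,0,7,0,0,0,0,0,0,7,0,0,0,0,0,0,7,0,0,0,0,0,0,7,0,0,0,0,0,0,6.6,0,0,0,0,0,0,0,0,0,0,0,0,0,0,0]'

```text
clock: 17.75
tool_pos: [0.4854, -0.1513, 0.1684]
eef_rot: [[0.954, 0.3, -0.002], [0.3, -0.954, 0.001], [-0.001, -0.001, -1.0]]
force: [-0.2, -0.2, -0.4]
opening: 0.0099
grasp_force: 30.0
```

Run:
```python
from h import *
np.set_printoptions(precision=4,suppress=True)
s=get_state();R=np.array(s["eef_rot"]);print(s["tool_pos"],R,s["opening"],s["force"],s["joint_positions"])
p=snapshot("wrist"); cv2.imwrite("pics/w5.png",p["img"])
try: print(plug(p))
except Exception as e: print(e)
for d in tip_of(p,"keyway")[:1]: print(d["p"],d["centre"],onz(p,*d["centre"],.102))
for d in tip_of(p,"square_key")[:2]: print("key",d["p"],d["centre"])
d=np.array([.4895,-.1525])-s["tool_pos"][:2]; print(R.T@np.r_[d,0]*1000)
# key points in tool frame
C=cloud(p,p["img"].max(2)<90); C=(C-s["tool_pos"])@R
C=C[(abs(C[:,1])<.009)&(abs(C[:,0])<.025)&(C[:,2]>-.06)&(C[:,2]<.02)]
print(len(C)); 
for a in np.arange(-.06,.02,.008):
    m=(C[:,2]>=a)&(C[:,2]<a+.008)
    if m.sum()>3: print(round(a,3),m.sum(),C[m].mean(0),C[m].min(0),C[m].max(0))
```

```text
[ 0.4854 -0.1513  0.1684] [[ 0.9538  0.3005 -0.0017]
 [ 0.3005 -0.9538  0.0008]
 [-0.0013 -0.0013 -1.    ]] 0.009908351145629768 [-0.24   -0.2096 -0.442 ] [-0.4382  0.2478  1.7267  0.0001  1.1689  0.8274]
(916, array([ 0.4894, -0.1533]), array([ 0.4893, -0.1533]), np.float64(12.504813147661963))
0.87 [211.4, 285.7] [ 0.4893 -0.1534]
key 0.66 [246.1, 280.8]
[ 3.5537  2.3385 -0.0078]
885
-0.06 335 [ 0.0133  0.     -0.056 ] [ 0.0094 -0.009  -0.06  ] [ 0.0165  0.009  -0.052 ]
-0.052 268 [ 0.0135  0.     -0.0481] [ 0.0093 -0.0089 -0.052 ] [ 0.0165  0.009  -0.044 ]
-0.044 241 [ 0.0134  0.0001 -0.0403] [ 0.0085 -0.009  -0.044 ] [ 0.0164  0.009  -0.036 ]
-0.036 33 [ 0.0142 -0.0007 -0.035 ] [ 0.0085 -0.0062 -0.036 ] [ 0.0161  0.0062 -0.0297]
-0.012 7 [ 0.0059 -0.0002 -0.0051] [ 0.0057 -0.0019 -0.0065] [ 0.0064  0.0019 -0.0044]
```

View pics/w5.png

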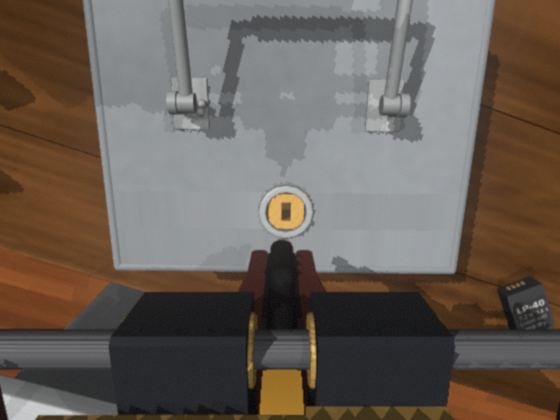

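The plug is at (286,211) and the key at (282,250), aligned with the slot. The three plug measures agree on (0.4894,-0.1533). I centre over it and descend to just above the mouth.

Call:
servo_tool --targets '[3.2,3,0,0,0,0,0,0,0,25,0,0,0,0,0,0,20,0,0,0,0,0,0,10,0,0,0,0,0,0,0,0,0,0,0,0,0,0,0,0,0,0,0,0,0,0,0,0,0]'

```text
clock: 18.6
tool_pos: [0.4911, -0.154, 0.1151]
eef_rot: [[0.955, 0.298, 0.002], [0.298, -0.955, -0.001], [0.001, 0.001, -1.0]]
force: [0.5, -1.0, -0.6]
opening: 0.0101
grasp_force: 30.0
```

Run:
```python
from h import *
np.set_printoptions(precision=4,suppress=True)
s=get_state();R=np.array(s["eef_rot"]);print(s["tool_pos"],s["force"])
p=snapshot("wrist")
print(R.T@np.r_[np.array([.4894,-.1533])-s["tool_pos"][:2],0]*1000)
cv2.imwrite("pics/w6.png",cv2.resize(p["img"][190:310,200:360],None,fx=4,fy=4,interpolation=cv2.INTER_CUBIC))
```

```text
[ 0.4911 -0.154   0.1151] [ 0.5241 -1.0431 -0.595 ]
[-1.4074 -1.1904 -0.0033]
```

View pics/w6.png

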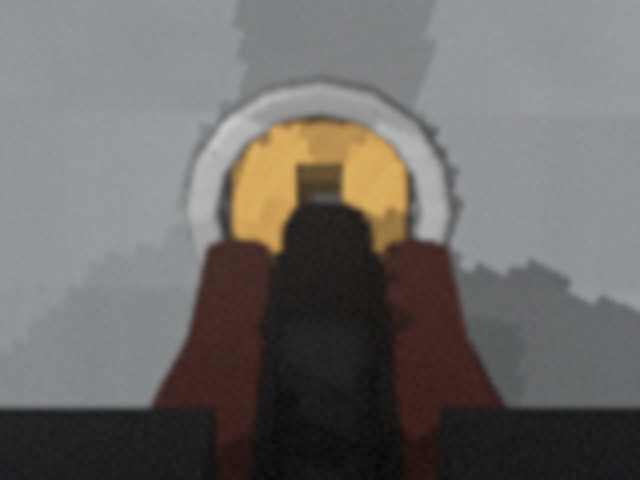

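The blade sliver (312–343) sits about 1.1 mm right of the slot centre (297–343), which matches the numbers. I shift and insert.

Call:
servo_tool --targets '[-1.4,-1.1,0,0,0,0,0,0,0,4,0,0,0,0,0,0,4,0,0,0,0,0,0,4,0,0,0,0,0,0,3,0,0,0,0,0,0,3,0,0,0,0,0,0,0,0,0,0,0,0,0,0,0,0,0,0]'

```text
clock: 19.45
tool_pos: [0.4885, -0.153, 0.096]
eef_rot: [[0.955, 0.298, -0.0], [0.298, -0.955, 0.0], [-0.0, -0.0, -1.0]]
force: [0.8, -0.7, -0.4]
opening: 0.0096
grasp_force: 30.0
```

Call:
servo_tool --targets '[0,0,2.5,0,0,0,0,0,0,2.5,0,0,0,0,0,0,2.5,0,0,0,0,0,0,2.5,0,0,0,0,0,0,2.5,0,0,0,0,0,0,2.5,0,0,0,0,0,0,0,0,0,0,0]'

```text
clock: 20.15
tool_pos: [0.4884, -0.1534, 0.0814]
eef_rot: [[0.955, 0.298, -0.0], [0.298, -0.955, -0.001], [-0.0, 0.001, -1.0]]
force: [-1.3, -0.9, 3.9]
opening: 0.01
grasp_force: 30.0
```

Call:
servo_tool --targets '[0,0,1.5,0,0,0,0,0,0,1.5,0,0,0,0,0,0,1.5,0,0,0,0,0,0,1.5,0,0,0,0,0,0,0,0,0,0,0]'

```text
clock: 20.65
tool_pos: [0.4886, -0.1539, 0.0765]
eef_rot: [[0.955, 0.298, 0.0], [0.298, -0.955, -0.002], [-0.0, 0.002, -1.0]]
force: [-4.4, -2.2, 14.0]
opening: 0.0098
grasp_force: 30.0
```

Call:
servo_tool --targets '[0.8,0,1,0,0,3,0,-1.6,0,1,0,0,-6,0,1.6,0,1,0,0,6,0,-0.8,0,0,0,0,-3,0,0,0,0,0,0,0,0]'

```text
clock: 21.15
tool_pos: [0.4901, -0.1536, 0.0755]
eef_rot: [[0.954, 0.299, 0.004], [0.299, -0.954, -0.002], [0.003, 0.003, -1.0]]
force: [-6.6, 2.7, 31.8]
opening: 0.0097
grasp_force: 30.0
```

Run:
```python
from h import *
np.set_printoptions(precision=4,suppress=True)
s=get_state();R=np.array(s["eef_rot"]);print(s["tool_pos"],s["force"],s["torque"])
p=snapshot("wrist")
C=cloud(p,p["img"].max(2)<90); K=C[np.hypot(C[:,0]-.489,C[:,1]+.153)<.022]
C=(K-s["tool_pos"])@R
m=(abs(C[:,1])<.006)&(C[:,0]<.018)&(C[:,2]<-.01)
print(np.percentile(K[m,2],[0,1,3,10]), C[m].min(0),C[m].max(0))
cv2.imwrite("pics/w7.png",cv2.resize(p["img"][190:310,200:360],None,fx=4,fy=4,interpolation=cv2.INTER_CUBIC))
```

```text
[ 0.4901 -0.1536  0.0755] [-6.5875  2.6788 31.8423] [ 0.5192  1.2127 -0.0308]
[0.1011 0.1119 0.115  0.1241] [-0.0097 -0.006  -0.1388] [ 0.0178  0.006  -0.0256]
```

View pics/w7.png

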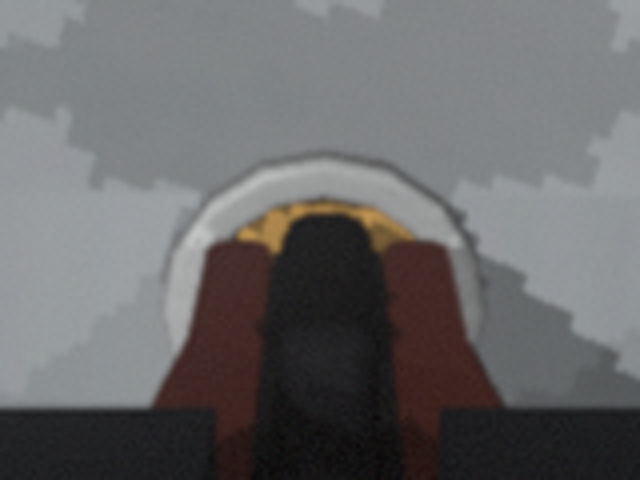

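It reaches a hard stop at reported z=0.0755 (home expected at 0.0766), with the collar down on the plug. I ease off the push slightly and turn clockwise.

Call:
servo_tool --targets '[-0.5,0,-1.2,0,0,8,0,0,0,0,0,0,8,0,0,0,0,0,0,8,0,0,0,0,0,0,8,0,0,0,0,0,0,8,0,0,0,0,0,0,8,0,0,0,0,0,0,0,0]'

```text
clock: 21.9
tool_pos: [0.4896, -0.1541, 0.0756]
eef_rot: [[0.858, -0.513, 0.003], [-0.513, -0.858, -0.002], [0.004, 0.0, -1.0]]
force: [-3.8, -0.7, 20.6]
opening: 0.0096
grasp_force: 30.0
```

Call:
servo_tool --targets '[0,0,0,0,0,8,0,0,0,0,0,0,8,0,0,0,0,0,0,8,0,0,0,0,0,0,8,0,0,0,0,0,0,8,0,0,0,0,0,0,8,0,0,0,0,0,0,0,0]'

```text
clock: 22.6
tool_pos: [0.4894, -0.1541, 0.0756]
eef_rot: [[0.193, -0.981, 0.003], [-0.981, -0.193, -0.002], [0.003, -0.002, -1.0]]
force: [-4.2, -0.8, 19.6]
opening: 0.0099
grasp_force: 30.0
```

Run:
```python
from h import *
np.set_printoptions(precision=4,suppress=True)
s=get_state();R=np.array(s["eef_rot"]);print(s["tool_pos"],s["force"],s["torque"],np.degrees(np.arctan2(R[1,0],R[0,0])),s["joint_positions"],s["tau"])
```

```text
[ 0.4894 -0.1541  0.0756] [-4.1848 -0.7906 19.5518] [-0.1031  0.7773  0.0665] -78.88633142778609 [-0.4391  0.3684  1.8248 -0.001   0.9448  2.5091] [  0.7273 -35.628  -17.1567   0.7205  -1.4496   1.3398]
```

Call:
servo_tool --targets '[0,0,0,0,0,4,0,0,0,0,0,0,4,0,0,0,0,0,0,0,0,0,0,0,0,0,0,0]'

```text
clock: 23.0
tool_pos: [0.4888, -0.1543, 0.0756]
eef_rot: [[0.059, -0.998, 0.002], [-0.998, -0.059, -0.003], [0.003, -0.002, -1.0]]
force: [-5.4, -1.8, 21.8]
opening: 0.0096
grasp_force: 30.0
```

Run:
```python
from h import *
np.set_printoptions(precision=4,suppress=True)
s=get_state();R=np.array(s["eef_rot"]);print(s["tool_pos"],s["force"],s["torque"],np.degrees(np.arctan2(R[1,0],R[0,0])),s["joint_positions"][5],s["opening"])
```

```text
[ 0.4888 -0.1543  0.0756] [-5.3632 -1.7532 21.7677] [-0.2158  1.0882  0.0914] -86.6354826706391 2.6447101387625658 0.009556202022592273
```

Call:
servo_tool --targets '[0,0,0,0,0,4,0,0,0,0,0,0,2,0,0,0,0,0,0,0,0,0,0,0,0,0,0,0]'

```text
clock: 23.4
tool_pos: [0.4887, -0.1542, 0.0756]
eef_rot: [[-0.045, -0.999, 0.002], [-0.999, 0.045, -0.003], [0.003, -0.002, -1.0]]
force: [-5.1, -1.2, 22.0]
opening: 0.0099
grasp_force: 30.1
```

Run:
```python
from h import *
np.set_printoptions(precision=4,suppress=True)
s=get_state();R=np.array(s["eef_rot"]);print(s["tool_pos"],s["force"],s["torque"],np.degrees(np.arctan2(R[1,0],R[0,0])),s["joint_positions"][5],s["opening"])
p=snapshot("wrist"); cv2.imwrite("pics/w8.png",cv2.resize(p["img"][160:310,180:380],None,fx=4,fy=4,interpolation=cv2.INTER_CUBIC))
for n in ("wrist","top"):
    for d in tip_of(snapshot(n),"handle_grip")[:1]: print(n,d["p"],d["centre"])
```

```text
[ 0.4887 -0.1542  0.0756] [-5.1307 -1.2406 21.9903] [-0.2494  1.1565  0.4306] -92.59501933449936 2.748932389546699 0.009897030048107864
top 0.97 [168.8, 305.5]
```

View pics/w8.png

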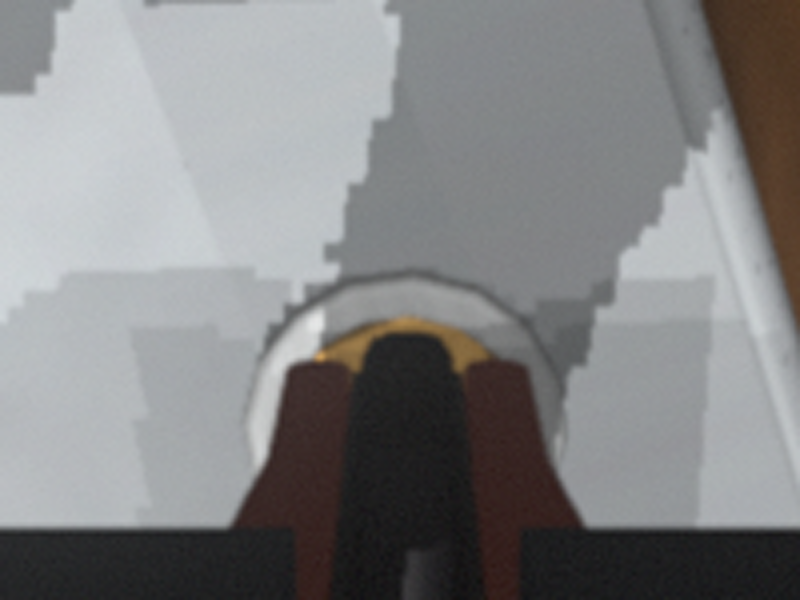

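The torque jumped from 0.09 to 0.43 N m, so the plug is against its stop. The key is still home and gripped, and the top view puts the handle grip at the back, at (305,169). I hand in.

```bash
python3 -c "
from workcell import *
print(hand_in())"
```

```text
the job is handed in; nothing more can be done
None
```

I swung the handle over to its rear detent, pushed the square key fully home, and turned it clockwise to the stop (torque jumped to 0.43 N m); the arm still grips it turned, at about 23 s of the 72 s. The first handle grasp closed on nothing because the finger ends sit about 36 mm higher than the reported TCP.

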